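# Tip the tall carton onto the checking pad

## Robot

A 6-joint arm with a two-finger parallel gripper is mounted at the origin on the work surface. World frame = base frame: x ahead of the robot, y to its left, z up, the work surface at z = 0. Lengths are in m, angles in rad, forces in N, time in s.
With the tool pointing down it reaches from about 0.3 to 0.875 m from the base axis. Payload 6.4 kg.
Tool frame: the origin (TCP) lies on the centre line of the jaws, within the pads' length; the fingertips stand 22 mm ahead of it and the grasp point (between the pads) lies 3 mm ahead of it (robot.tip_reach is the distance from the TCP to the fingertips, in m); z points along the fingers, y is the line along which they close (so a half turn about z gives the same grasp; the last joint's range is limited). The gripper opens to 88 mm and grips with 3 to 60 N. Pads are 18 mm wide; open, the fingers measure 123 mm over their backs; the gripper's body (75 mm by 187 mm) begins 45 mm behind the grasp point.
Start: joints at [-1.438, 0.181, 1.607, -0, 1.354, -0.206], TCP at [0.191, -0.542, 0.261] pointing down, gripper open.
Joint ranges: [-2.99, 2.99], [-0.89, 2.07], [0.3, 2.58], [-1.14, 4.28], [0, 2.63], [-3.12, 3.12]. Speed limits (rad/s): [2.57, 2.57, 3.01, 3.14, 3.14, 3.14].

## Interface

Orientations are given as a rotation vector (axis times angle).
In Python, from rig import robot gives the robot as it stands. The module is installed in compiled form; this text tells all that it offers.
- The arm moves only by the tool play_rows, never from a script. Its argument "commands" is a list of rows, each a list of 3 entries, a list of its own where there are three numbers: the closure, from -1 (fully open) to 1 (shut), so that 0 is half open, then the shift along the tool's x, y, z scaled (see below), then the turn about the tool's z scaled (see below). A call has 1 to 12 rows; each row is the pose to reach, as a shift and turn from the pose commanded when the call began, along the tool's axes at that moment; what a row does not reach only later rows make up. The controller multiplies each number of a shift by 0.5 m and each number of a turn by 60 degrees. A row lasts 1/10 s, in which the tool goes at most 50 mm and 8.59 degrees, less where a joint would pass 70% of its speed; a pose out of reach is approached as far as the arm can. A call with a number of a shift or a turn outside -1 to 1 is refused whole. A call with a gripper value outside its range is refused whole. The fingers move at their own pace and stop on an object; the grip force is fixed at half the most. Time passes only in rows, so rows that repeat a pose let the fingers close. It gives the time, the measured TCP pose, the force, the opening and the grip force at its end, in the units of the state.
- robot.get_state(): the state, without advancing time (a new reading comes with each control period).
- robot.snapshot(name): name is "scene" or "side" or "wrist"; returns the picture (400x640x3 uint8, blue, green, red); there is no depth.
- robot.calibration(name): a dict with "fx", "fy", "cx", "cy" (pixels), "world_from_camera" (4x4, takes a point from camera to world coordinates); the wrist camera has in their place "mount" (4x4, takes a point from camera to tool coordinates, whose origin is the TCP and whose axes are the flange's). Camera axes: x right, y down, z forward; pixel columns grow to the right and rows downward; lengths in m; the calibration is good to about 2 mm. A picture is of the moment at which its call begins: read the wrist's pose just before it. calibration takes no time and is no camera call.
- robot.sign_off(): hands the job in; it is judged then, once.
The state is a dict: "t": time; "qpos": joint angles; "qd": joint speeds; "joint_torque": joint torques, N m; "position": TCP position; "tcp_rot": TCP orientation; "wrist_force": force on the tool from outside, world axes, zero at the start; "wrist_torque": the same for the moment, N m; "finger_gap": finger opening in m; "finger_force": force on a finger pad.
Only numpy, scipy, OpenCV 4.12 (cv2) and the standard library are available. Lean on these libraries where they do the work, as an engineer would, in place of code of your own. Each camera call takes 0.05 s, during which the arm holds its last target. There are 200 camera calls.

## Task

In the dispensary, tip the tall carton over by pushing it near its top, so that it falls onto the checking pad and lies flat, with its bar-code side up, wholly inside the outline marked there; only push it, never lift it. Once it lies still, press the round push button beside the pad fully down with a fingertip and let it come up again. Leave the jar, the bottles, the small carton, the bowl and the spatula where they are.

Things in the scene. Friction and masses are not known exactly. Their poses are not given: they have to be found in the camera images.
- pad: Checking pad, a fixed pale plate 270 (its x) x 145 (its y) x 12 mm thick lying on the bench. Origin: centre of its underside. Its x axis runs along its length, from the end where the carton stands towards the free end, i.e. the way the carton must fall.
- frame (a point): Centre of the outline marked on the pad's top surface, 12 mm above the bench, 15 mm from the pad's centre along the pad's x. The outline is a flush dark rectangular line 4 mm wide, 200 mm along the pad's x and 125 mm along its y over its outer edges. Axes as the pad's.
- carton: Tall pale carton: rigid box 40 (its x) x 75 (its y) x 150 mm high, 130 to 250 g; code bars on its -x face. Stands loose on the pad astride the near short line of the outline, +x face within 4 degrees of square to the outline, front bottom edge 19 to 31 mm inside that line: tipped over this edge it lands inside. Origin: centre of its underside; z up its height. Pushed high it tips, low it slides.
- carton_center (a point): Centre of the carton, 75 mm from its underside.
- carton_low_left (a point): Bottom corner of the carton's +x face, on its +y side (20, 37.5, 0 mm in the carton's frame).
- carton_low_right (a point): Bottom corner of the carton's +x face, on its -y side (20, -37.5, 0 mm).
- carton_high_left (a point): Top corner of the carton's +x face, on its +y side (20, 37.5, 150 mm).
- carton_high_right (a point): Top corner of the carton's +x face, on its -y side (20, -37.5, 150 mm).
- start_top (a point): Centre of the top of the push button's round cap, 30 mm across, standing proud of a grey housing fixed to the bench; its top 22 mm above the bench, the housing 46 mm across and 12 mm high. It stands on the bench beside one long side of the pad, left or right, about 130 mm from the pad's middle line; the jar stands at the other side.
- start (a joint): Travel of the push button, m: 0 up, 0.006 fully down. It moves straight down against a spring; fully down takes 5 N.
- jar: Low white ointment jar with a wider lid, 80 mm across, 56 mm high, loose, beside the pad. Leave alone. Origin: centre of its underside.
- small_carton: Smaller carton 30 x 50 x 90 mm high, standing loose on the bench near the pad. Leave alone. Origin: centre of its underside.
- bottle_a: Brown bottle with white cap, 44 mm across, 85 mm high, standing near the free end of the pad. Leave alone. Origin: centre of its underside.
- bottle_b: Brown bottle with white cap, 48 mm across, 90 mm high, standing near the free end of the pad. Leave alone. Origin: centre of its underside.
- bottle_c: Brown bottle with white cap, 60 mm across, 130 mm high, standing far to the right. Leave alone. Origin: centre of its underside.
- mortar: White ceramic bowl 100 mm across, 60 mm high, far to the left. Leave alone. Origin: centre of its underside.
- spatula: Steel spatula about 200 mm long lying far to the right. Leave alone.
There are look-alikes about, which are no part of the job. Leave any orange look-alike of the carton alone.

How it is judged:
On the way, in this order (a step that is already met when the one before it is completed fails the run):
1. the tall carton lies still on the pad inside the outline, bar-code side up (angle between carton's own x axis and vertical above 3.02 rad and x of carton_low_left in the frame of frame between -0.103 and 0.103 m and y of carton_low_left in the frame of frame between -0.0655 and 0.0655 m and x of carton_low_right in the frame of frame between -0.103 and 0.103 m and y of carton_low_right in the frame of frame between -0.0655 and 0.0655 m and x of carton_high_left in the frame of frame between -0.103 and 0.103 m and y of carton_high_left in the frame of frame between -0.0655 and 0.0655 m and x of carton_high_right in the frame of frame between -0.103 and 0.103 m and y of carton_high_right in the frame of frame between -0.0655 and 0.0655 m and z of carton_center in the frame of frame between 0.01 and 0.03 m and linear speed of carton below 0.02 m/s and angular speed of carton below 0.2 rad/s), for 0.2 s.
2. the push button is pressed fully down (value of joint start above 0.0048 m), for 0.05 s.
At the end, for the whole second after the job is handed in: The tall carton lies flat (within 7 degrees) and still on the pad, bar-code (-x) face up, its four corners inside the outer edge of the outline (3 mm over it allowed); the button has been pressed at least 4.8 of its 6 mm after that and is up again (within 1.5 mm) (all of step 1 and value of joint start below 0.0015 m); the robot touches nothing.
It fails at once if the button is pressed while the carton does not yet lie flat (value of joint start above 0.003 m and angle between carton's own x axis and vertical below 2.9 rad).
It fails at once if the tall carton is lifted: the bottom edge it tips over rises more than 25 mm off the pad (height (world z) of each of carton_low_left, carton_low_right above 0.037 m).
It fails at once if another thing is moved more than 25 mm or tipped over (distance of any of jar, small_carton, bottle_a, bottle_b, bottle_c, mortar, spatula from where it was at the start of the episode above 0.025 m or angle between any of jar, small_carton, bottle_a, bottle_b, bottle_c, mortar's own z axis and vertical above 0.6 rad).
It also fails if it takes over 45 s, if anything falls off the work surface, if the arm or the gripper's body presses on something with over 40 N, if the wrist force passes 120 N, or if a joint passes its speed limit or range.

## Working session

There is one attempt and no reset: what is moved stays moved. The work goes in short steps, Python scripts to look and compute and a tool call to move; the robot and the scene stay as the last step left them, time stands still between calls to the robot, and variables do not carry over. Pictures are saved under pics/ and viewed, at most 10 in all, crops included, and the job is handed in when it is done.

Besides the shell and the picture viewer there is one more tool, called after "Request:" in YAML: its name, and indented under it one key for each argument. play_rows: Moves the arm, as the interface text tells. Shifts and turns lie within -1 to 1; 1 stands for 0.5 m of shift or 60 degrees of turn. Its arguments: {"type":"object","properties":{"commands":{"type":"array","items":{"type":"array"}}},"required":["commands"]}

```bash
mkdir -p pics; python3 - <<'E'
from rig import robot
import cv2,numpy as np
s=robot.get_state();print(s['t'],s['position'],s['tcp_rot'],s['finger_gap'],robot.tip_reach)
for n in("scene","side"):
    cv2.imwrite(f"pics/{n}0.png",robot.snapshot(n));c=robot.calibration(n);print(n,c['fx'],c['cx'],c['cy'],np.round(c['world_from_camera'],3).tolist())
E
```

```text
0.0 [ 0.19104947 -0.54182265  0.25985511] [-3.09497401e+00 -5.29391318e-01 -5.47531398e-05] 0.08792197114008038 0.022
scene 411.9933185158131 321.3233783597032 193.9731913917153 [[0.271, 0.541, -0.797, 1.446], [0.963, -0.154, 0.223, -0.235], [-0.002, -0.827, -0.562, 0.729], [0.0, 0.0, 0.0, 1.0]]
side 379.6725453613482 318.9580219394632 202.02130296387426 [[0.989, -0.096, 0.113, 0.467], [-0.147, -0.544, 0.826, -0.86], [-0.018, -0.834, -0.552, 0.717], [0.0, 0.0, 0.0, 1.0]]
```

View pics/scene0.png

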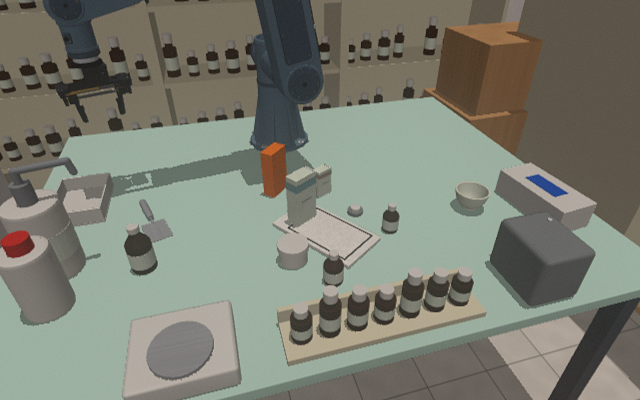

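View pics/side0.png

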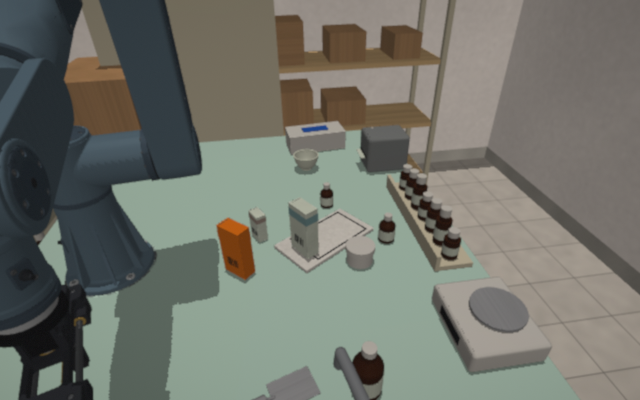

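Scene view: the possible cartons are orange at (273,170), tall pale at (301,197) on the pad, and small pale at (323,180) behind it. The button is at (355,209) and the jar at (292,250). I choose the tall pale carton at (301,197), which is at (304,228) in the side view, and check it in a close crop.

```bash
python3 - <<'E'
import cv2,numpy as np
a=cv2.imread("pics/scene0.png")[155:275,255:415];b=cv2.imread("pics/side0.png")[180:280,240:400]
r=lambda i:cv2.resize(i,None,fx=5,fy=5,interpolation=cv2.INTER_CUBIC)
cv2.imwrite("pics/ca.png",r(a));cv2.imwrite("pics/cb.png",r(b))
E
```

```text
(no output)
```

View pics/ca.png

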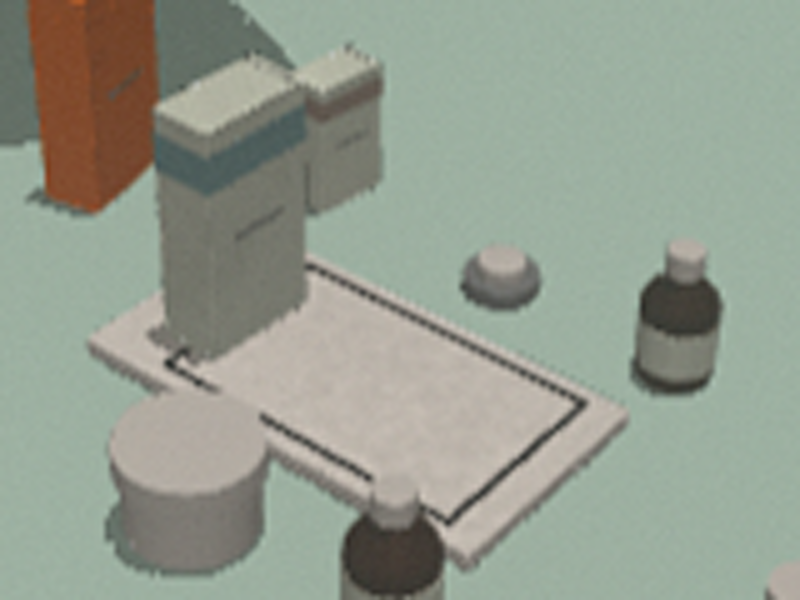

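View pics/cb.png

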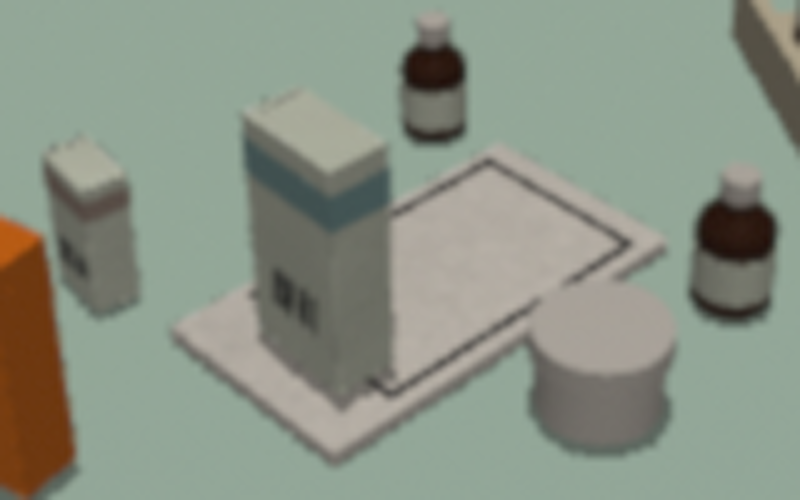

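The carton at crop (210,220) is pale with a teal band, stands on the pad, and shows code bars on the side facing the robot, so the choice is right. Next I fit the poses from the corner pixels.

```bash
cat >h.py <<'E'
from rig import robot
import numpy as np
from scipy.optimize import least_squares
from scipy.spatial.transform import Rotation as R
C={n:robot.calibration(n) for n in("scene","side")}
def proj(n,P):
    c=C[n];T=np.linalg.inv(c['world_from_camera']);p=T[:3,:3]@P+T[:3,3]
    return np.array([c['fx']*p[0]/p[2]+c['cx'],c['fy']*p[1]/p[2]+c['cy']])
off={"scene":(255,155),"side":(240,180)}
pix=lambda n,uv:(np.array(uv)+.5)/5-.5+off[n]
def fit(obs,x0):
    f=lambda q:np.concatenate([proj(n,np.array([q[0]+np.cos(q[2])*l[0]-np.sin(q[2])*l[1],q[1]+np.sin(q[2])*l[0]+np.cos(q[2])*l[1],l[2]]))-pix(n,uv) for n,l,uv in obs])
    r=least_squares(f,x0,loss='soft_l1');return r.x,f(r.x).reshape(-1,2)
E
python3 - <<'E'
from h import *
a,b,o,p=.135,.0725,.1,.0625
pad=[("scene",(a,b,.012),(628,413)),("scene",(a,-b,.012),(468,552)),("scene",(-a,-b,.012),(90,343)),
("scene",(.115,p,.012),(587,403)),("scene",(.115,-p,.012),(448,524)),("scene",(-.085,-p,.012),(165,365)),
("side",(.115,p,.012),(490,158)),("side",(.115,-p,.012),(632,243)),("side",(-.085,-p,.012),(393,397)),
("side",(a,b,.012),(500,145)),("side",(a,-b,.012),(666,238)),("side",(-a,-b,.012),(335,455)),("side",(-a,b,.012),(172,330))]
q,r=fit(pad,[.55,0,0]);print("pad",q.round(4),np.degrees(q[2]));print(r.round(1).tolist())
x,y,t,u=.02,.0375,.162,.012
car=[("scene",(x,-y,t),(210,138)),("scene",(x,y,t),(306,92)),("scene",(-x,-y,t),(155,106)),("scene",(-x,y,t),(255,55)),
("scene",(x,-y,u),(212,360)),("scene",(x,y,u),(307,300)),
("side",(-x,-y,t),(332,172)),("side",(-x,y,t),(243,107)),("side",(x,-y,t),(389,147)),("side",(x,y,t),(300,88)),
("side",(-x,-y,u),(343,408)),("side",(x,-y,u),(394,380)),("side",(-x,y,u),(262,345))]
c,r=fit(car,[.5,0,0]);print("carton",c.round(4),np.degrees(c[2]));print(r.round(1).tolist())
Rz=lambda t:np.array([[np.cos(t),-np.sin(t)],[np.sin(t),np.cos(t)]])
fo=q[:2]+Rz(q[2])@[.015,0]
for l in[(x,y),(x,-y)]:print("low in frame",Rz(-q[2])@(c[:2]+Rz(c[2])@l-fo))
bt,r=fit([("scene",(0,0,.022),(502,262))],[.6,.1,0]);print("button",bt, Rz(-q[2])@(bt[:2]-q[:2]))
sc,r=fit([("side",(-.015,-.025,.09),(93,190)),("side",(-.015,.025,.09),(45,150)),("side",(.015,-.025,.09),(128,178)),("side",(.015,.025,.09),(85,138)),("scene",(.015,-.025,.09),(320,103)),("scene",(.015,.025,.09),(380,68))],[.4,0.05,0]);print("small",sc,r.round(1).tolist())
j,r=fit([("scene",(0,0,.056),(190,442)),("side",(0,0,.056),(602,325))],[.5,-.1,0]);print("jar",j,r.round(1).tolist())
s=robot.get_state();M=R.from_rotvec(s['tcp_rot']).as_matrix();print(M.round(3))
E
```

```text
pad [0.6006 0.0116 0.5992] 34.329671426233524
[[0.9, -0.3], [0.5, 1.2], [-1.0, -0.5], [0.8, 0.4], [0.4, 1.0], [-0.7, 0.5], [-0.6, 0.6], [0.3, 0.6], [-0.5, 0.9], [-0.4, -0.5], [0.3, 0.2], [-0.3, 0.1], [-0.8, -0.4]]
carton [ 0.5362 -0.0379  0.5456] 31.261484641216484
[[-1.1, -0.1], [-0.1, -2.0], [-0.8, 0.7], [-0.5, 0.2], [0.5, 1.3], [0.2, 1.3], [-0.5, 0.6], [-0.2, 1.2], [0.3, -0.4], [0.4, -0.4], [-0.7, -2.0], [0.3, -2.8], [-0.7, -2.8]]
low in frame [-0.07410395  0.03177071]
low in frame [-0.07811828 -0.04312178]
button [0.53630422 0.12093535 0.        ] [0.00859483 0.12652589]
small [0.41192446 0.05410676 0.51364441] [[-1.0, 1.0], [-0.1, 1.1], [1.1, -0.5], [0.8, -0.2], [0.4, -1.2], [0.0, -0.3]]
jar [ 0.68053619 -0.0952823   0.        ] [[-0.0, -0.1], [0.0, -0.0]]
[[ 0.943  0.332 -0.   ]
 [ 0.332 -0.943  0.001]
 [ 0.    -0.001 -1.   ]]
```

Request:
play_rows:
  commands:
    - [0.5, [0.08, -0.065, 0], -0.05]
    - [0.5, [0.16, -0.13, 0], -0.1]
    - [0.5, [0.24, -0.195, 0], -0.15]
    - [0.5, [0.32, -0.26, 0], -0.21]
    - [0.5, [0.4, -0.325, 0], -0.21]
    - [0.5, [0.48, -0.39, 0], -0.21]
    - [0.5, [0.56, -0.455, 0], -0.21]
    - [0.5, [0.64, -0.52, 0], -0.21]
    - [0.5, [0.72, -0.585, 0], -0.21]
    - [0.5, [0.8, -0.65, 0], -0.21]
    - [0.5, [0.85, -0.69, 0], -0.21]
    - [0.5, [0.85, -0.69, 0], -0.21]

```text
t: 1.3
position: [0.4789, -0.0708, 0.2605]
tcp_rot: [-3.015, -0.876, -0.001]
wrist_force: [-0.6, -1.0, -0.4]
finger_gap: 0.022
finger_force: 0.0
```

```bash
python3 - <<'E'
from h import *
import cv2
s=robot.get_state();M=R.from_rotvec(s['tcp_rot']).as_matrix();p=s['position']
print(s['t'],p,np.degrees(np.arctan2(M[1,0],M[0,0])),s['finger_gap'])
c=np.array([.5362,-.0379]);print("carton rel TCP in tool x,y",(M.T@np.r_[c-p[:2],0])[:2])
o,_=fit([("scene",(0,0,0),(95,210))],[.4,-.1,0]);print("orange +x corner rel TCP tool",(M.T@np.r_[o[:2]-p[:2],0])[:2],o)
a=robot.snapshot("scene")[105:275,215:415];b=robot.snapshot("side")[130:280,200:400]
cv2.imwrite("pics/c1.png",np.vstack([cv2.resize(i,None,fx=1.8*1,fy=1.8) for i in (a,b)]))
E
```

```text
1.3 [ 0.47885783 -0.07081235  0.26048889] 32.39399212054483 0.022007465346496183
carton rel TCP in tool x,y [0.06605117 0.00292983]
orange +x corner rel TCP tool [-0.09013701 -0.03024828] [ 0.38654241 -0.09356116  0.        ]
```

View pics/c1.png

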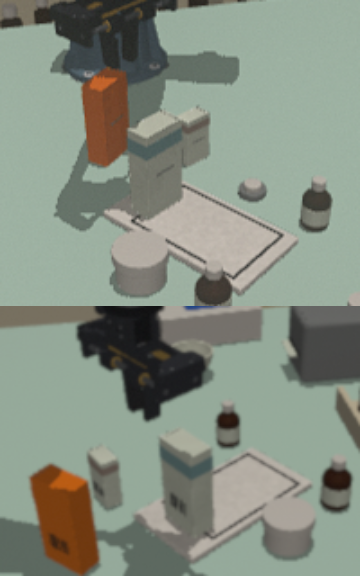

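The gripper is above and behind the carton, about 46 mm short of its back face, and clear of the orange box at (65,520) and the small carton. Descending.

Request:
play_rows:
  commands:
    - [0.5, [0, 0.006, 0.06], 0]
    - [0.5, [0, 0.006, 0.13], 0]
    - [0.5, [0, 0.006, 0.19], 0]
    - [0.5, [0, 0.006, 0.21], 0]
    - [0.5, [0, 0.006, 0.21], 0]

```text
t: 1.9
position: [0.4775, -0.079, 0.1545]
tcp_rot: [-3.019, -0.863, 0.004]
wrist_force: [-0.5, -0.7, 0.2]
finger_gap: 0.0221
finger_force: 0.0
```

Request:
play_rows:
  commands:
    - [0.5, [0.01, 0, 0], 0]
    - [0.5, [0.02, 0, 0], 0]
    - [0.5, [0.03, 0, 0], 0]
    - [0.5, [0.04, 0, 0], 0]
    - [0.5, [0.048, 0, 0], 0]
    - [0.5, [0.056, 0, 0], 0]
    - [0.5, [0.064, 0, 0], 0]
    - [0.5, [0.072, 0, 0], 0]
    - [0.5, [0.08, 0, 0], 0]

```text
t: 2.8
position: [0.513, -0.0569, 0.1557]
tcp_rot: [-3.02, -0.866, 0.0]
wrist_force: [-0.5, 1.1, -0.4]
finger_gap: 0.022
finger_force: 0.3
```

```bash
python3 - <<'E'
from h import *
import cv2
s=robot.get_state();print(s['t'],s['position'],s['wrist_force'])
a=robot.snapshot("scene")[135:275,235:415];b=robot.snapshot("side")[160:280,220:400]
cv2.imwrite("pics/c2.png",np.vstack([cv2.resize(i,None,fx=2.2,fy=2.2) for i in (a,b)]))
E
```

```text
2.8 [ 0.51301247 -0.0568604   0.15565663] [-0.53266179  1.14763385 -0.44571029]
```

View pics/c2.png

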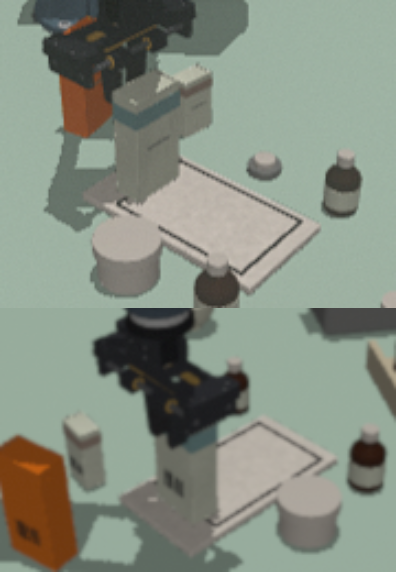

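The fingers are at the back face and the carton is still upright. I keep pushing slowly.

Request:
play_rows:
  commands:
    - [0.5, [0.008, 0, 0], 0]
    - [0.5, [0.016, 0, 0], 0]
    - [0.5, [0.024, 0, 0], 0]
    - [0.5, [0.032, 0, 0], 0]
    - [0.5, [0.032, 0, 0], 0]

```text
t: 3.4
position: [0.5268, -0.0483, 0.1557]
tcp_rot: [-3.02, -0.867, -0.0]
wrist_force: [-0.3, -0.2, -0.5]
finger_gap: 0.0219
finger_force: 0.2
```

```bash
python3 - <<'E'
from h import *
import cv2
s=robot.get_state();print(s['t'],s['position'],s['wrist_force'])
a=robot.snapshot("scene")[135:275,235:415];b=robot.snapshot("side")[160:280,220:400]
cv2.imwrite("pics/c3.png",np.vstack([cv2.resize(i,None,fx=2.2,fy=2.2) for i in (a,b)]))
E
```

```text
3.4 [ 0.5268135  -0.04828195  0.15572855] [-0.26143511 -0.15052525 -0.48695778]
```

View pics/c3.png

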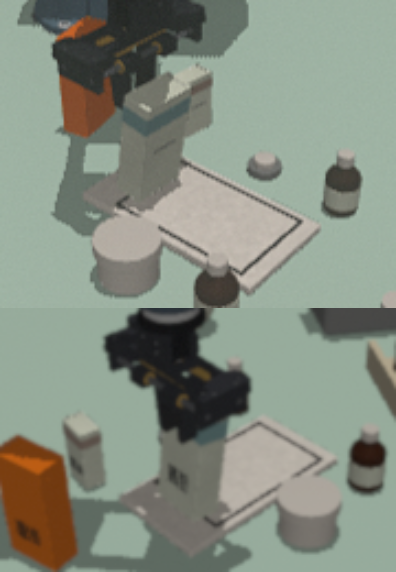

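It is tipping about its front bottom edge without sliding. I push on until it falls.

Request:
play_rows:
  commands:
    - [0.5, [0.008, 0, 0], 0]
    - [0.5, [0.016, 0, 0], 0]
    - [0.5, [0.024, 0, 0], 0]
    - [0.5, [0.032, 0, 0], 0]
    - [0.5, [0.04, 0, 0], 0]
    - [0.5, [0.048, 0, 0], 0]
    - [0.5, [0.056, 0, 0], 0]
    - [0.5, [0.056, 0, 0], 0]
    - [0.5, [0.056, 0, 0], 0]
    - [0.5, [0.056, 0, 0], 0]
    - [0.5, [0.056, 0, 0], 0]

```text
t: 4.6
position: [0.55, -0.0338, 0.1557]
tcp_rot: [-3.02, -0.866, 0.0]
wrist_force: [1.3, -0.6, 0.0]
finger_gap: 0.0218
finger_force: 0.0
```

```bash
python3 - <<'E'
from h import *
import cv2
s=robot.get_state();M=R.from_rotvec(s['tcp_rot']).as_matrix();p=s['position'];print(s['t'],p,s['wrist_force'])
print("button in tool",M.T@(np.array([.5363,.1209,.022])-p))
a=robot.snapshot("scene")[155:275,255:415];b=robot.snapshot("side")[180:280,240:400]
cv2.imwrite("pics/c4.png",np.vstack([cv2.resize(i,None,fx=f,fy=f,interpolation=cv2.INTER_CUBIC) for i,f in ((a,2.7),(b,2.7))]))
E
```

```text
4.6 [ 0.55000173 -0.03377542  0.15569947] [ 1.34179449 -0.5899603   0.04421901]
button in tool [ 0.07037054 -0.13842207  0.13369775]
```

View pics/c4.png

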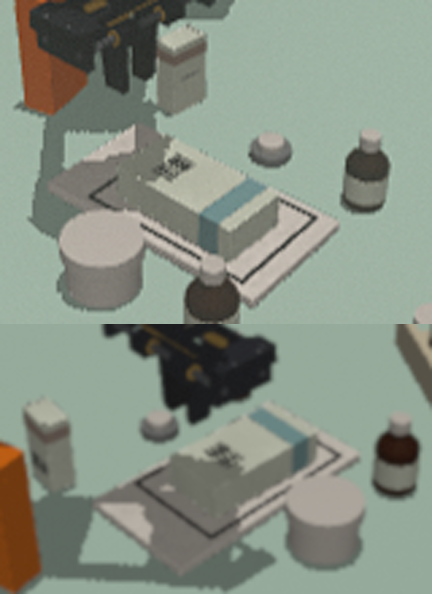

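The carton lies flat with its bars up, at (220,195) in the scene crop, apparently well inside the outline. I check this by fit and refine the button position.

```bash
python3 - <<'E'
from h import *
import h
h.pix=lambda n,uv:(np.array(uv)+.5)/2.7-.5+off[n]
q=np.array([.6006,.0116,.5992]);y=.0375
c,r=fit([("scene",(.15,y,.052),(278,198)),("scene",(.15,-y,.052),(222,228)),("scene",(.15,y,.012),(278,220)),("scene",(.15,-y,.012),(222,255)),
("side",(.15,y,.052),(262,81)),("side",(.15,-y,.052),(315,110)),("side",(.15,-y,.012),(315,134))],[.54,-.03,.55])
print(c,r.round(1).tolist())
Rz=lambda t:np.array([[np.cos(t),-np.sin(t)],[np.sin(t),np.cos(t)]])
fo=q[:2]+Rz(q[2])@[.015,0]
for l in[(0,y),(0,-y),(.15,y),(.15,-y)]:print(Rz(-q[2])@(c[:2]+Rz(c[2])@l-fo))
b,r=fit([("scene",(0,0,.022),(270,142)),("side",(0,0,.022),(160,87))],[.53,.12,0]);print(b,r)
ba,r=fit([("scene",(0,0,.085),(371,134)),],[.65,.15,0])
s=robot.get_state();M=R.from_rotvec(s['tcp_rot']).as_matrix();p=s['position']
for v in(b,ba):print((M.T@np.r_[v[:2]-p[:2],0])[:2])
E
```

```text
[ 0.54417139 -0.0225319   0.5117505 ] [[-0.2, -2.0], [1.0, 0.1], [-0.9, 1.5], [0.7, 2.0], [1.9, -0.3], [-1.2, 0.2], [-1.7, 2.1]]
[-0.07757262  0.04099574]
[-0.08412297 -0.03371766]
[0.07185419 0.02789503]
[ 0.06530383 -0.04681838]
[0.53663014 0.12152429 0.        ] [[ 0.54322308 -0.24700539]
 [ 0.06554128  2.35049935]]
[ 0.07094992 -0.13881749]
[ 0.18835201 -0.14481322]
```

The fit puts all four corners inside by about 19 mm or more. Now to the button.

Request:
play_rows:
  commands:
    - [1, [0.04, -0.08, 0], 0]
    - [1, [0.08, -0.16, 0], 0]
    - [1, [0.12, -0.24, 0], 0]
    - [1, [0.141, -0.278, 0], 0]
    - [1, [0.141, -0.278, 0.08], 0]
    - [1, [0.141, -0.278, 0.16], 0]
    - [1, [0.141, -0.278, 0.2], 0]
    - [1, [0.141, -0.278, 0.21], 0]
    - [1, [0.141, -0.278, 0.21], 0]
    - [1, [0.141, -0.278, 0.21], 0]

```text
t: 5.7
position: [0.5374, 0.1214, 0.0521]
tcp_rot: [3.019, 0.866, 0.003]
wrist_force: [1.6, -1.0, 0.2]
finger_gap: 0.0003
finger_force: 0.0
```

Request:
play_rows:
  commands:
    - [1, [0, 0, 0.006], 0]
    - [1, [0, 0, 0.012], 0]
    - [1, [0, 0, 0.018], 0]
    - [1, [0, 0, 0.024], 0]
    - [1, [0, 0, 0.026], 0]
    - [1, [0, 0, 0.026], 0]
    - [1, [0, 0, 0.026], 0]

```text
t: 6.4
position: [0.537, 0.1215, 0.0384]
tcp_rot: [3.019, 0.866, 0.002]
wrist_force: [0.1, -0.8, 6.3]
finger_gap: 0.0003
finger_force: 2.9
```

Request:
play_rows:
  commands:
    - [1, [0, 0, 0.004], 0]
    - [1, [0, 0, 0.006], 0]
    - [1, [0, 0, 0.006], 0]
    - [1, [0, 0, 0.006], 0]

```text
t: 6.8
position: [0.5372, 0.1215, 0.038]
tcp_rot: [3.019, 0.867, 0.002]
wrist_force: [-10.2, -1.3, 31.4]
finger_gap: 0.0006
finger_force: 15.3
```

Request:
play_rows:
  commands:
    - [1, [0, 0, -0.02], 0]
    - [1, [0, 0, -0.06], 0]
    - [1, [0, 0, -0.12], 0]
    - [1, [0, 0, -0.2], 0]
    - [1, [0, 0, -0.25], 0]
    - [1, [0, 0, -0.25], 0]
    - [1, [0, 0, -0.25], 0]
    - [1, [0, 0, -0.25], 0]

```text
t: 7.6
position: [0.535, 0.1215, 0.158]
tcp_rot: [-3.019, -0.866, 0.005]
wrist_force: [-0.0, -0.1, -0.9]
finger_gap: 0.0004
finger_force: 0.0
```

```bash
python3 - <<'E'
from h import *
import cv2
s=robot.get_state();print(s['t'],s['position'],s['wrist_force'])
a=robot.snapshot("scene")[155:275,255:415];b=robot.snapshot("side")[180:280,240:400]
cv2.imwrite("pics/c5.png",np.vstack([cv2.resize(i,None,fx=2.7,fy=2.7,interpolation=cv2.INTER_CUBIC) for i in (a,b)]))
E
```

```text
7.6 [0.53497069 0.12151415 0.15796709] [-0.04875122 -0.0928311  -0.86416251]
```

View pics/c5.png

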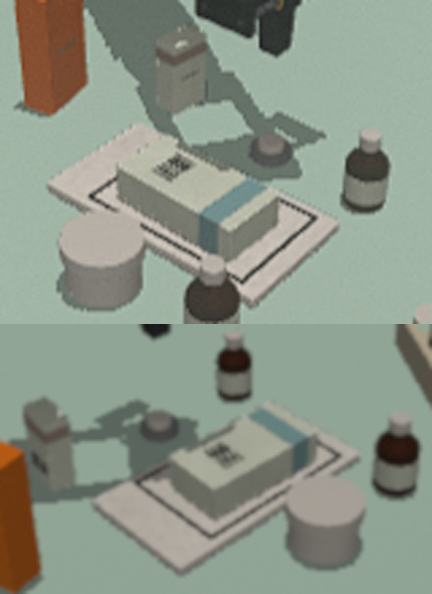

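The button bottomed out (31 N, no further travel) and is up again at (270,145). The carton lies flat inside the outline with its bars up, the other things are where they were, and the arm is clear.

```bash
python3 -c "
from rig import robot
print(robot.sign_off())"
```

```text
the job is handed in; nothing more can be done
None
```

The carton was tipped onto the pad and lies flat inside the outline with its bar-code side up; the button was then pressed fully down and came up again, nothing else was moved, and the job is handed in (the sign-off gave no verdict).

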